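# Sort stripped engine parts into the inspection trays

## Task

Sort the loose engine parts on the bench into the coloured trays for inspection: both gears into the blue tray, both bolts into the red tray, the bearing into the yellow tray. Lay every part down, without dropping it, so that it rests on the tray's floor, not on another part or on a wall: gears and bearing flat, gears with the hub up. Leave the micrometer stand and the caliper case where they are.

Things in the scene. Friction and masses are not known exactly. Their poses are not given: they have to be found in the camera images.
- gear_large: The larger gear. Dark steel toothed gear wheel lying flat, hub up: toothed disc 68 mm across the teeth and 14 mm thick, and above it, centred, a smooth grey round hub 32 mm across and 18 mm tall with a black bore (total height 32 mm). About 440 g. Origin: centre of its underside; z up along its axis.
- gear_small: The smaller gear. Dark steel toothed gear wheel lying flat, hub up: toothed disc 52 mm across the teeth and 14 mm thick, and above it, centred, a smooth grey round hub 25 mm across and 18 mm tall with a black bore (total height 32 mm). About 260 g. Origin: centre of its underside; z up along its axis.
- bolt_long: The longer bolt. Black-oxide steel hex bolt lying on the bench: head 24 mm across flats, 10 mm thick; round shank, threaded towards the tip, 16 mm in diameter, 80 mm long; 90 mm overall. About 165 g. Origin: on the shank's axis at the balance point, 39 mm from the head's outer face, about 10.5 mm above what it lies on. x runs along the bolt from head to tip (the tip lies a few degrees lower than the head).
- bolt_short: The shorter bolt. Black-oxide steel hex bolt lying on the bench: head 24 mm across flats, 10 mm thick; round shank, threaded towards the tip, 16 mm in diameter, 50 mm long; 60 mm overall. About 118 g. Origin: on the shank's axis at the balance point, 25 mm from the head's outer face, about 10.5 mm above what it lies on. x runs along the bolt from head to tip (the tip lies a few degrees lower than the head).
- bearing: Sealed ball bearing lying flat: bright steel disc 52 mm in outer diameter, 15 mm thick, with an orange seal ring and a black centre on its face (solid for handling). About 140 g. Origin: its centre, 7.5 mm above what it lies on; z along its axis, up.
- tray_blue: Blue plastic tray, open-topped, fixed to the bench, 140 mm along its own x, 190 mm along its own y, 24 mm tall overall, walls 5 mm, floor 5 mm thick (inside 130 x 180 mm, 19 mm deep). Origin: centre of its underside, on the bench. z up; turned up to about 7 degrees from the bench's axes. For the two gears.
- tray_red: Red plastic tray, open-topped, fixed to the bench, 140 mm along its own x, 190 mm along its own y, 24 mm tall overall, walls 5 mm, floor 5 mm thick (inside 130 x 180 mm, 19 mm deep). Origin: centre of its underside, on the bench. z up; turned up to about 7 degrees from the bench's axes. For the two bolts.
- tray_yellow: Yellow plastic tray, open-topped, fixed to the bench, 140 mm along its own x, 190 mm along its own y, 24 mm tall overall, walls 5 mm, floor 5 mm thick (inside 130 x 180 mm, 19 mm deep). Origin: centre of its underside, on the bench. z up; turned up to about 7 degrees from the bench's axes. For the bearing.
- micrometer_stand: Bystander, to be left alone: teal cast micrometer stand with a leaning post, loose, 1.4 kg, foot 150 x 75 mm (own x, y), 145 mm tall, left of the work. Origin: centre of its underside.
- caliper_case: Bystander, to be left alone: flat black case, dark blue on top, with a bright calliper lying on it, loose, 0.6 kg, 250 x 95 mm (own x, y), 31 mm tall with the calliper, right of the work. Origin: centre of its underside.
Not all that is in view belongs to the job. There is more than one size of the bearing; the one meant has the size given above.

How it is judged:
At the end, for the whole second after the job is handed in: Both gears in the blue tray, both bolts in the red tray, the bearing in the yellow tray: each part's origin inside the tray's walls and at floor height (resting on the floor to within about 5 mm), gears hub up and gears and bearing flat within 0.12 rad, all at rest and released (x of gear_large in the frame of tray_blue between -0.065 and 0.065 m and y of gear_large in the frame of tray_blue between -0.09 and 0.09 m and z of each of gear_large, gear_small in the frame of tray_blue below 0.01 m and linear speed of each of gear_large, gear_small, bolt_long, bolt_short, bearing below 0.02 m/s and angular speed of each of gear_large, gear_small, bolt_long, bolt_short, bearing below 0.2 rad/s and contact force between each of gear_large, gear_small, bolt_long, bolt_short, bearing and the fingers below 0.1 N and angle between each of gear_large, gear_small's own z axis and vertical below 0.12 rad and x of gear_small in the frame of tray_blue between -0.065 and 0.065 m and y of gear_small in the frame of tray_blue between -0.09 and 0.09 m and x of bolt_long in the frame of tray_red between -0.065 and 0.065 m and y of bolt_long in the frame of tray_red between -0.09 and 0.09 m and z of each of bolt_long, bolt_short in the frame of tray_red below 0.022 m and x of bolt_short in the frame of tray_red between -0.065 and 0.065 m and y of bolt_short in the frame of tray_red between -0.09 and 0.09 m and x of bearing in the frame of tray_yellow between -0.065 and 0.065 m and y of bearing in the frame of tray_yellow between -0.09 and 0.09 m and z of bearing in the frame of tray_yellow below 0.0175 m and angle between the z axis of bearing and the z axis of tray_yellow, either way round below 0.12 rad); the robot touches nothing.
It fails at once if a part is dropped or flung (moves faster than 0.7 m/s, a fall of 25 mm, with no finger on it) ((contact force between gear_large and the fingers below 0.05 N and linear speed of gear_large above 0.7 m/s) or (contact force between gear_small and the fingers below 0.05 N and linear speed of gear_small above 0.7 m/s) or (contact force between bolt_long and the fingers below 0.05 N and linear speed of bolt_long above 0.7 m/s) or (contact force between bolt_short and the fingers below 0.05 N and linear speed of bolt_short above 0.7 m/s) or (contact force between bearing and the fingers below 0.05 N and linear speed of bearing above 0.7 m/s)).
It fails at once if the micrometer stand or the caliper case is shifted by more than 15 mm (distance of any of micrometer_stand, caliper_case from where it was at the start of the episode above 0.015 m).
It also fails if it takes over 118 s, if anything falls off the work surface, if the arm or the gripper's body presses on something with over 40 N, if the wrist force passes 120 N, or if a joint passes its speed limit or range.

## Robot

A 7-joint arm with a two-finger parallel gripper is mounted at the origin on the work surface. World frame = base frame: x ahead of the robot, y to its left, z up, the work surface at z = 0. Lengths are in m, angles in rad, forces in N, time in s.
With the tool pointing down it reaches from about 0.425 to 0.875 m from the base axis. Payload 4.7 kg.
Tool frame: the origin (TCP) lies midway between the tips of the shut fingers; the grasp point (between the pads) lies 19 mm behind it; z points along the fingers, y is the direction in which the jaws open and shut (so a half turn about z gives the same grasp; the last joint's range is limited). The gripper opens to 87 mm and grips with 3 to 60 N. Pads are 19 mm wide; open, the fingers measure 117 mm over their backs; the gripper's body (75 mm by 190 mm) begins 51 mm behind the grasp point.
Start: joints at [-1.137, 0.321, -0.07, 1.45, 0.023, 1.371, -0.057], TCP at [0.265, 0.594, 0.223] pointing down, gripper open.
Joint ranges: [-2.86, 2.86], [-0.3, 2.09], [-1.38, 1.24], [0.06, 2.45], [-1.56, 4.7], [0.09, 2.05], [-2.69, 2.69]. Speed limits (rad/s): [2.57, 2.57, 3.14, 3.14, 3.14, 3.14, 3.14].

## Interface

Orientations are given as a 3x3 rotation matrix whose columns are the frame's x, y, z axes.
In Python, from workcell import arm, grab_frame, ticket gives the robot as it stands.
- The arm moves only by the tool servo_tool, never from a script. Its argument "plan" is text: rows parted by semicolons, each of 6 numbers parted by spaces: the shift along the tool's x, y, z in mm, then the turn, a rotation vector about the tool's x, y, z in degrees. In form: tx ty tz rx ry rz; .... A call has 1 to 12 rows; each row is the pose to reach, as a shift and turn from the pose commanded when the call began, along the tool's axes at that moment; what a row does not reach only later rows make up. A row lasts 1/8 s, in which the tool goes at most 62.5 mm and 10.7 degrees, less where a joint would pass 70% of its speed; a pose out of reach is approached as far as the arm can. A call with a gripper value outside its range is refused whole. "fingers" is the closure, from -1 (fully open) to 1 (shut), so that 0 is half open, set as the call begins (left out, the last holds). The fingers move at their own pace and stop on an object; the grip force is fixed at half the most. Time passes only in rows, so rows that repeat a pose let the fingers close. It gives the time, the measured TCP pose, the force and the opening at its end, in the units of the state.
- arm.sense(): the state, without advancing time (a new reading comes with each control period).
- grab_frame(name): name is "scene" or "top" or "wrist"; returns a dict with "image" (420x560x3 uint8, red, green, blue), "fx", "fy", "cx", "cy" (pixels), "eye" and "attitude" of the camera in the world; the wrist camera has in their place "mount" (4x4, takes a point from camera to tool coordinates, whose origin is the TCP and whose axes are the flange's). Camera axes: x right, y up, looking along -z (the intrinsics and any distortion apply to the point x, -y, -z); pixel columns grow to the right and rows downward; lengths in m; the calibration is good to about 2 mm. A picture is of the moment at which its call begins: read the wrist's pose just before it. There is no depth.
- ticket.sign_off(): hands the job in, once; it reports no verdict.
The state is a dict: "t": time; "joints": joint angles; "dq": joint speeds; "joint_efforts": joint torques, N m; "position": TCP position; "eef_rot": TCP orientation; "contact_force": force on the tool from outside, world axes, zero at the start; "torque": the same for the moment, N m; "grip_width": opening from 0.0 (shut) to 1.0 (fully open).
Only numpy, scipy, OpenCV 4.12 (cv2) and the standard library are available. Lean on these libraries where they do the work, as an engineer would, in place of code of your own. Each camera call takes 0.05 s, during which the arm holds its last target.

## Working session

There is one attempt and no reset: what is moved stays moved. The work goes in short steps, Python scripts to look and compute and a tool call to move; the robot and the scene stay as the last step left them, time stands still between calls to the robot, and variables do not carry over. Pictures are saved under pics/ and viewed, and the job is handed in when it is done.

Besides the shell and the picture viewer there is one more tool, called after "Request:" as name(argument=value, ...) on one line, values as JSON. servo_tool: Moves the arm, as the interface text tells. Its arguments: {"type":"object","properties":{"plan":{"type":"string"},"fingers":{"type":"number"}},"required":["plan"]}

```bash
mkdir -p pics; ls; cat > h.py <<'E'
from workcell import arm, grab_frame, ticket
import numpy as np, cv2
def snap(name,fn):
    s=arm.sense(); f=grab_frame(name); im=f["image"]
    cv2.imwrite("pics/"+fn+".png",cv2.cvtColor(np.asarray(im),cv2.COLOR_RGB2BGR))
    import pickle
    pickle.dump((s,{k:v for k,v in f.items()}),open("pics/"+fn+".pkl","wb"))
    return s,f
E
python3 - <<'E'
from h import *
np.set_printoptions(precision=4,suppress=True)
for n in("scene","top","wrist"):
    s,f=snap(n,n+"0"); print(n,{k:v for k,v in f.items() if k!="image"})
print(s)
E
```

```text
pics
scene {'fx': 410.47985269693766, 'fy': 410.47985269693766, 'cx': 274.14514752477265, 'cy': 204.8466548189418, 'eye': array([0.8638, 0.6706, 0.7976]), 'attitude': array([[-0.8703, -0.3559,  0.3404],
       [ 0.4924, -0.6141,  0.6168],
       [-0.0105,  0.7044,  0.7097]])}
top {'fx': 451.08724754021165, 'fy': 451.08724754021165, 'cx': 279.3483536818131, 'cy': 215.21742371982893, 'eye': array([ 0.3152, -0.0019,  1.1217]), 'attitude': array([[-0.0063,  0.9839, -0.1788],
       [-0.9998, -0.0024,  0.0218],
       [ 0.021 ,  0.1789,  0.9836]])}
wrist {'fx': 301.5830773578772, 'fy': 301.5830773578772, 'cx': 275.57134585760053, 'cy': 212.30681555153942, 'mount': array([[ 0.0005,  0.9691,  0.2468,  0.0671],
       [ 1.    , -0.0004, -0.0002, -0.0002],
       [-0.0001,  0.2468, -0.9691, -0.1615],
       [ 0.    ,  0.    ,  0.    ,  1.    ]])}
{'t': 0.1, 'joints': array([-1.1369,  0.3218, -0.0701,  1.4515,  0.0226,  1.3708, -0.0569]), 'dq': array([ 0.0001, -0.0011, -0.0002, -0.0022,  0.0002, -0.0005,  0.0006]), 'joint_efforts': array([ -0.0005, -49.2574,  -0.4061, -31.34  ,  -0.0642,   0.0394,
         0.0001]), 'position': array([0.2647, 0.5931, 0.2216]), 'eef_rot': array([[-0.9132,  0.4075, -0.0006],
       [ 0.4075,  0.9132, -0.0016],
       [-0.0001, -0.0017, -1.    ]]), 'contact_force': array([-0.1621, -0.6804, -0.0259]), 'torque': array([-0.0138,  0.0194,  0.002 ]), 'grip_width': 0.9981039900094464}
```

View pics/top0.png

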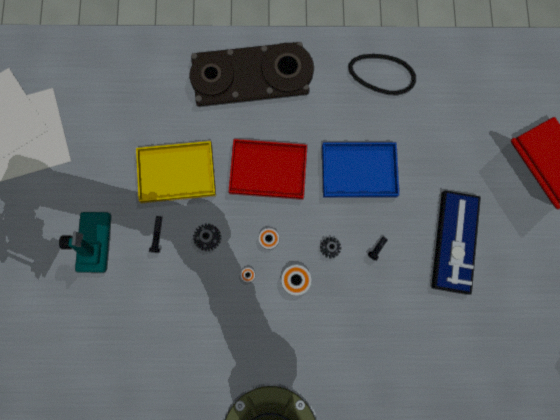

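View pics/scene0.png

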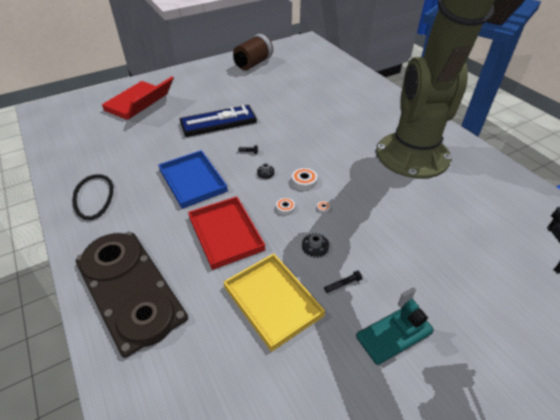

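View pics/wrist0.png

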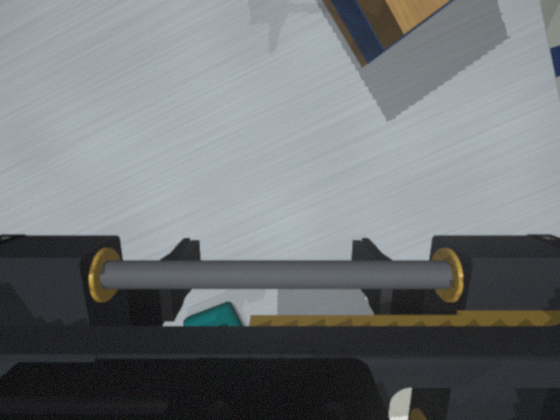

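```bash
python3 - <<'E'
import cv2
im=cv2.imread("pics/top0.png")
cv2.imwrite("pics/c1.png",cv2.resize(im[195:305,135:275],None,fx=5.5,fy=5.4,interpolation=cv2.INTER_CUBIC))
cv2.imwrite("pics/c2.png",cv2.resize(im[195:305,230:400],None,fx=4.7,fy=4.7,interpolation=cv2.INTER_CUBIC))
cv2.imwrite("pics/c3.png",cv2.resize(im[130:210,130:410],None,fx=2.85,fy=2.85,interpolation=cv2.INTER_CUBIC))
E
```

```text
(no output)
```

View pics/c1.png

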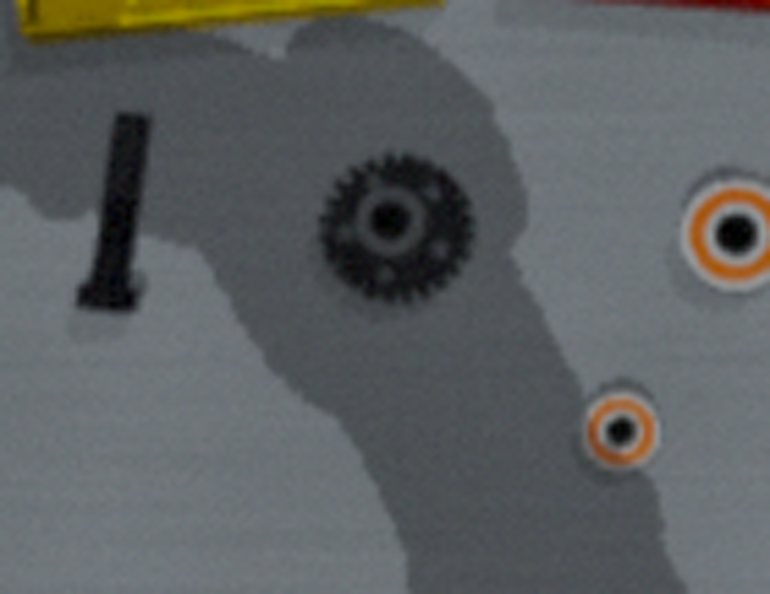

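View pics/c2.png

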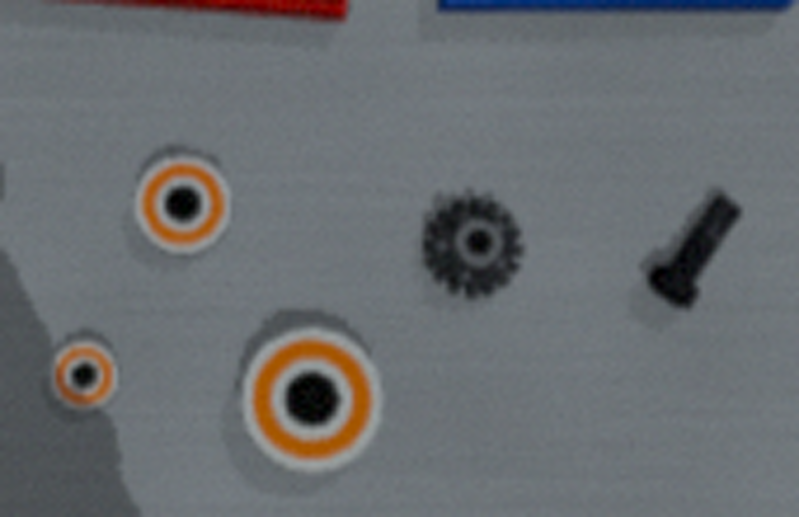

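View pics/c3.png

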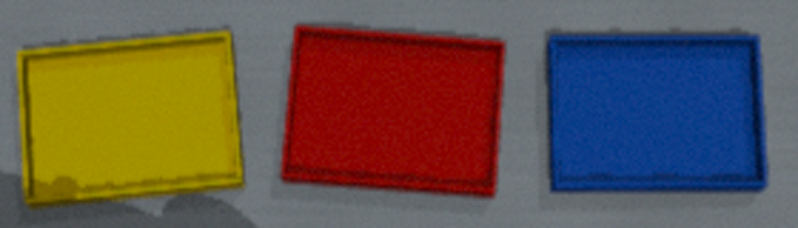

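```bash
cat >> h.py <<'E'
import pickle
def load(fn): return pickle.load(open("pics/"+fn+".pkl","rb"))
def cam(s,f):
    if "eye" in f: return np.array(f["eye"]),np.array(f["attitude"])
    R=np.array(s["eef_rot"]);p=np.array(s["position"]);M=np.array(f["mount"])
    return p+R@M[:3,3],R@M[:3,:3]
def px2w(s,f,u,v,z):
    e,A=cam(s,f); d=A@np.array([(u-f["cx"])/f["fx"],-(v-f["cy"])/f["fy"],-1.])
    return e+d*(z-e[2])/d[2]
def w2px(s,f,P):
    e,A=cam(s,f); q=A.T@(np.array(P)-e); return f["cx"]+f["fx"]*q[0]/-q[2], f["cy"]-f["fy"]*q[1]/-q[2]
E
python3 - <<'E'
from h import *
np.set_printoptions(precision=4,suppress=True)
s,f=load("top0")
P=lambda u,v,z:px2w(s,f,u,v,z)
c1=lambda x,y,z:P(135+x/5.5-.4,195+y/5.4-.4,z)
c2=lambda x,y,z:P(230+x/4.7-.4,195+y/4.7-.4,z)
c3=lambda x,y,z:P(130+x/2.85-.3,130+y/2.85-.3,z)
print("BL",c1(133,115,.008),c1(107,305,.012))
print("GL",c1(390,219,.032),c1(397,228,.014))
print("diam", np.linalg.norm(c1(320,228,.014)-c1(474,228,.014)))
print("GS",c2(480,242,.032),c2(473,246,.014),np.linalg.norm(c2(422,246,.014)-c2(523,246,.014)))
print("BE",c2(183,204,.015),np.linalg.norm(c2(135,204,.015)-c2(230,204,.015)))
print("others",c2(85,375,.010),np.linalg.norm(c2(53,375,.015)-c2(117,375,.015)),c2(312,399,.02),np.linalg.norm(c2(243,399,.02)-c2(382,399,.02)))
print("BS",c2(728,200,.008),c2(670,292,.012))
for n,cs in dict(Y=[(18,50),(231,32),(243,186),(28,205)],R=[(296,27),(504,43),(495,194),(282,180)],B=[(547,35),(760,37),(766,188),(551,189)]).items():
    W=np.array([c3(x,y,.024) for x,y in cs]); print(n,W.mean(0),[np.linalg.norm(W[i]-W[(i+1)%4]) for i in range(4)],np.degrees(np.arctan2(*(W[1]-W[0])[[0,1]])))
E
```

```text
BL [0.5167 0.2743 0.008 ] [0.4284 0.2812 0.012 ]
GL [0.4646 0.1536 0.032 ] [0.4629 0.1529 0.014 ]
diam 0.06884152777977068
GS [ 0.4367 -0.153   0.032 ] [ 0.4366 -0.1517  0.014 ] 0.05323366386065537
BE [0.4593 0.0007 0.015 ] 0.049915153025650034
others [0.3706 0.0518 0.01  ] 0.03308197330464561 [ 0.3572 -0.0656  0.02  ] 0.07170206940453083
BS [ 0.4613 -0.2892  0.008 ] [ 0.4122 -0.2552  0.012 ]
Y [0.6283 0.2336 0.024 ] [np.float64(0.18861366835242527), np.float64(0.14140106952456633), np.float64(0.18630175541699998), np.float64(0.14129939466978117)] 174.84327388129017
R [0.6349 0.0014 0.024 ] [np.float64(0.18646943085082038), np.float64(0.13863557620628184), np.float64(0.18662140773352104), np.float64(0.14059282154490563)] -175.46089015718672
B [ 0.6337 -0.231   0.024 ] [np.float64(0.1919648121930699), np.float64(0.1391351951589625), np.float64(0.18964895836295526), np.float64(0.1413899073106649)] -179.50693310566191
```

```bash
cat >> h.py <<'E'
from scipy.spatial.transform import Rotation as Ro
def go(x,y,z,yaw):
    s=arm.sense();R=np.array(s["eef_rot"]);p=np.array(s["position"])
    a=np.radians(yaw);T=np.column_stack([[np.cos(a),np.sin(a),0],[np.sin(a),-np.cos(a),0],[0,0,-1.]])
    d=R.T@(np.array([x,y,z])-p)*1000; r=Ro.from_matrix(R.T@T).as_rotvec(degrees=True)
    print("t",round(s["t"],2),"pos",np.round(p,4),"yaw",round(np.degrees(np.arctan2(R[1,0],R[0,0])),1),"w",round(s["grip_width"],3),"F",np.round(s["contact_force"],1))
    print("MOVE",np.round(d,1),np.round(r,1))
E
python3 - <<'E'
from h import *
go(.467,.278,.18,175.5)
E
```

```text
t 0.15 pos [0.2648 0.5932 0.2217] yaw 156.0 w 1.0 F [ 0.3  0.6 -0.6]
MOVE [-313.1 -205.4   42.1] [ -0.1  -0.  -19.5]
```

Request:
servo_tool(plan="-45 -29 0 0 0 -3;-90 -59 0 0 0 -6;-135 -88 0 0 0 -9;-180 -118 10 0 0 -12;-225 -147 20 0 0 -15;-270 -177 30 0 0 -18;-313 -205 42 0 0 -19.5;-313 -205 42 0 0 -19.5;-313 -205 42 0 0 -19.5", fingers=-1)

```text
t: 1.27
position: [0.4668, 0.2792, 0.1804]
eef_rot: [[-0.997, 0.08, -0.001], [0.08, 0.997, 0.0], [0.001, 0.0, -1.0]]
contact_force: [0.6, 0.3, -0.2]
grip_width: 1.002
```

```bash
python3 - <<'E'
from h import *
s,f=snap("wrist","w1")
print(w2px(s,f,[.467,.278,.01]))
go(.467,.278,.18,175.5)
snap("top","top1")
E
```

```text
(np.float64(274.57372676451206), np.float64(197.62027588442282))
t 1.32 pos [0.4665 0.2801 0.1806] yaw 175.5 w 1.002 F [-0.   0.1 -0.4]
MOVE [-0.6 -2.   0.6] [ 0. -0.  0.]
```

View pics/w1.png

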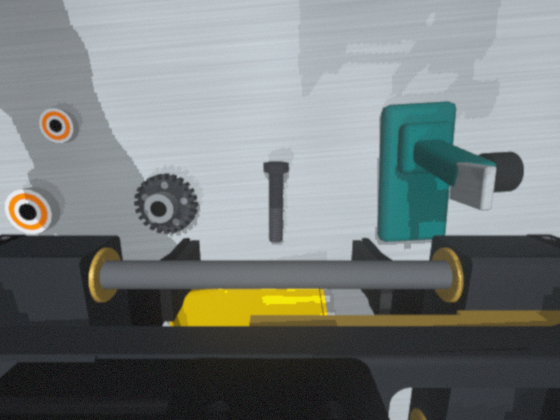

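```bash
python3 - <<'E'
from h import *
im=cv2.imread("pics/w1.png")
cv2.imwrite("pics/w1c.png",cv2.resize(im[150:255,120:320],None,fx=4,fy=4,interpolation=cv2.INTER_CUBIC))
E
```

```text
(no output)
```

View pics/w1c.png

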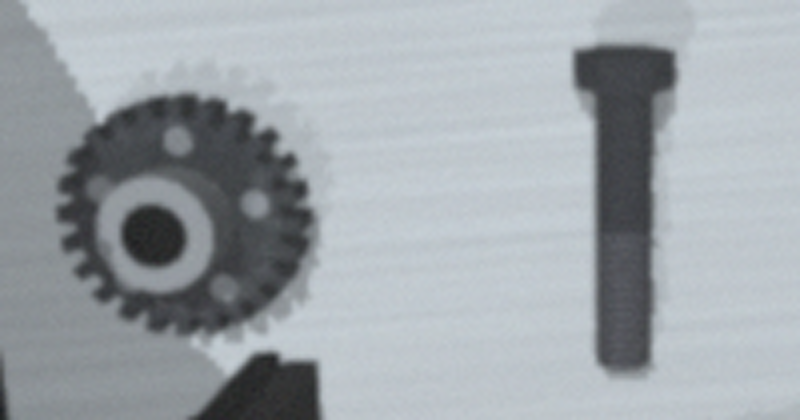

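```bash
python3 - <<'E'
from h import *
s,f=load("w1")
P=lambda x,y,z:px2w(s,f,120+x/4-.4,150+y/4-.4,z)
np.set_printoptions(precision=4,suppress=True)
h=P(625,50,.012);t=P(625,370,.010);print(h,t,np.linalg.norm(h-t))
h2=h.copy();d=(t-h)/np.linalg.norm(t-h);print("orig",h+d*.039,np.degrees(np.arctan2(d[1],d[0])))
print("GL",P(155,236,.032),P(187,214,.014))
print("bear", px2w(s,f,28,211.5,.015))
o=h+d*.039
go(o[0],o[1],.1,175.5); go(o[0],o[1],.004,175.5)
E
```

```text
[0.4276 0.2825 0.012 ] [0.5198 0.2753 0.01  ] 0.09244445625181383
orig [0.4665 0.2795 0.0112] -4.522303533924773
GL [0.4646 0.155  0.032 ] [0.4628 0.1575 0.014 ]
bear [0.4599 0.0022 0.015 ]
t 1.38 pos [0.4664 0.2804 0.1807] yaw 175.6 w 1.001 F [0.1 0.2 0.2]
MOVE [-0.1 -1.  80.7] [ 0.  -0.   0.1]
t 1.38 pos [0.4664 0.2804 0.1807] yaw 175.6 w 1.001 F [0.1 0.2 0.2]
MOVE [ -0.2  -1.  176.7] [ 0.  -0.   0.1]
```

Request:
servo_tool(plan="0 -1 45 0 0 0;0 -1 90 0 0 0;0 -1 130 0 0 0;0 -1 155 0 0 0;0 -1 168 0 0 0;0 -1 176 0 0 0;0 -1 176 0 0 0")

```text
t: 2.25
position: [0.4672, 0.2783, 0.0049]
eef_rot: [[-0.997, 0.079, 0.0], [0.079, 0.997, 0.0], [-0.0, 0.0, -1.0]]
contact_force: [0.3, 1.2, -0.3]
grip_width: 1.006
```

Request:
servo_tool(plan="0 0 0 0 0 0;0 0 0 0 0 0;0 0 0 0 0 0;0 0 0 0 0 0;0 0 0 0 0 0;0 0 0 0 0 0", fingers=1)

```text
t: 3.0
position: [0.4672, 0.2778, 0.0046]
eef_rot: [[-0.997, 0.079, 0.0], [0.079, 0.997, 0.0], [-0.0, 0.0, -1.0]]
contact_force: [-0.2, -0.3, 0.0]
grip_width: 0.401
```

```bash
python3 - <<'E'
from h import *
go(.635,.05,.1,175.5)
E
```

```text
t 3.0 pos [0.4672 0.2778 0.0046] yaw 175.4 w 0.401 F [-0.2 -0.3  0. ]
MOVE [-185.4 -213.8  -95.4] [ 0.   0.  -0.1]
```

Request:
servo_tool(plan="0 0 0 0 0 0;0 0 0 0 0 0;0 0 0 0 0 0;0 0 0 0 0 0;0 0 0 0 0 0;0 0 0 0 0 0")

```text
t: 3.75
position: [0.4673, 0.2781, 0.0047]
eef_rot: [[-0.997, 0.079, 0.0], [0.079, 0.997, 0.001], [-0.0, 0.001, -1.0]]
contact_force: [0.0, 0.5, 0.4]
grip_width: 0.178
```

Request:
servo_tool(plan="0 0 -8 0 0 0;0 0 -25 0 0 0;0 0 -50 0 0 0;0 0 -50 0 0 0")

```text
t: 4.25
position: [0.469, 0.2787, 0.0573]
eef_rot: [[-0.997, 0.08, 0.004], [0.08, 0.997, 0.003], [-0.004, 0.003, -1.0]]
contact_force: [0.2, 0.8, -1.7]
grip_width: 0.178
```

```bash
python3 - <<'E'
from h import *
go(.635,.05,.1,175.5)
snap("wrist","w2")
E
```

```text
t 4.25 pos [0.469  0.2787 0.0573] yaw 175.4 w 0.178 F [ 0.2  0.8 -1.7]
MOVE [-183.9 -214.6  -42.6] [ 0.2  0.2 -0.1]
```

View pics/w2.png

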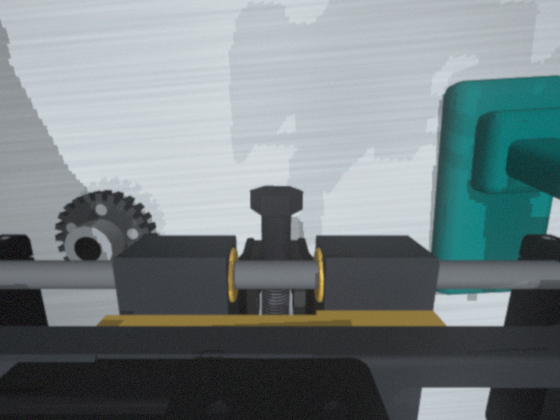

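Request:
servo_tool(plan="-30 -36 -30 0 0 0;-66 -78 -43 0 0 0;-102 -121 -43 0 0 0;-138 -163 -43 0 0 0;-170 -200 -43 0 0 0;-187 -218 -43 0 0 0;-187 -218 -43 0 0 0;-187 -218 -43 0 0 0")

```text
t: 5.3
position: [0.6351, 0.047, 0.0965]
eef_rot: [[-0.997, 0.078, -0.002], [0.078, 0.997, 0.001], [0.002, 0.001, -1.0]]
contact_force: [0.2, -0.0, -1.4]
grip_width: 0.173
```

```bash
python3 - <<'E'
from h import *
go(.6386,.046,.0105,175.5)
E
```

```text
t 5.3 pos [0.6351 0.047  0.0965] yaw 175.5 w 0.173 F [ 0.2 -0.  -1.4]
MOVE [-3.8 -0.7 86. ] [ 0.  -0.1  0. ]
```

Request:
servo_tool(plan="-2 0 30 0 0 0;-2 0 55 0 0 0;-2 0 72 0 0 0;-2 0 80 0 0 0;-2 0 80 0 0 0;-2 0 80 0 0 0")

```text
t: 6.05
position: [0.6391, 0.0456, 0.0186]
eef_rot: [[-0.997, 0.079, 0.002], [0.079, 0.997, 0.0], [-0.002, 0.0, -1.0]]
contact_force: [-0.5, 0.1, -2.1]
grip_width: 0.173
```

```bash
python3 - <<'E'
from h import *
go(.6386,.046,.0100,175.5)
snap("top","top2")
im=cv2.imread("pics/top2.png");cv2.imwrite("pics/top2c.png",cv2.resize(im[120:220,190:340],None,fx=5,fy=5,interpolation=cv2.INTER_CUBIC))
E
```

```text
t 6.05 pos [0.6391 0.0456 0.0186] yaw 175.4 w 0.173 F [-0.5  0.1 -2.1]
MOVE [0.5 0.3 8.6] [ 0.   0.1 -0.1]
```

View pics/top2c.png

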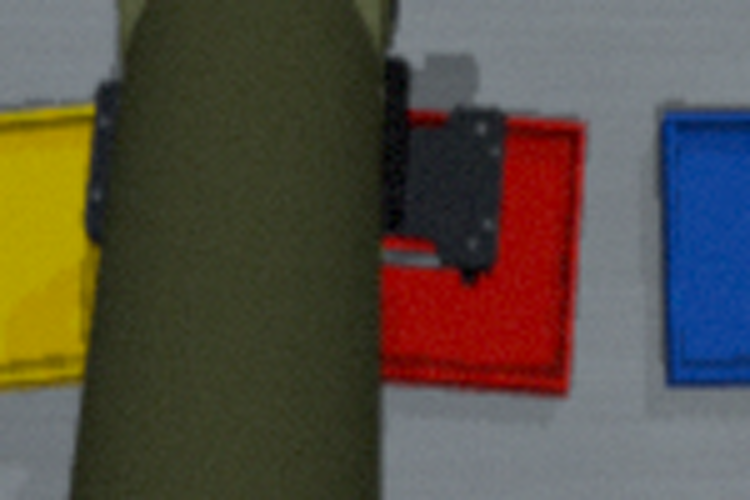

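Request:
servo_tool(plan="0 0 4 0 0 0;0 0 7 0 0 0;0 0 8.5 0 0 0;0 0 8.5 0 0 0")

```text
t: 6.6
position: [0.6383, 0.0455, 0.0097]
eef_rot: [[-0.997, 0.079, -0.0], [0.079, 0.997, 0.0], [0.0, 0.0, -1.0]]
contact_force: [-2.2, 1.0, 3.7]
grip_width: 0.172
```

Request:
servo_tool(plan="0 0 0 0 0 0;0 0 0 0 0 0;0 0 0 0 0 0;0 0 0 0 0 0;0 0 0 0 0 0", fingers=0)

```text
t: 7.22
position: [0.6383, 0.0455, 0.009]
eef_rot: [[-0.997, 0.079, 0.0], [0.079, 0.997, 0.0], [-0.0, 0.0, -1.0]]
contact_force: [-0.0, 0.9, 0.4]
grip_width: 0.492
```

Request:
servo_tool(plan="0 0 -20 0 0 0;0 0 -60 0 0 0;0 0 -100 0 0 0;0 0 -140 0 0 0;0 0 -150 0 0 0")

```text
t: 7.85
position: [0.6405, 0.0455, 0.1642]
eef_rot: [[-0.997, 0.08, 0.008], [0.08, 0.997, 0.001], [-0.007, 0.002, -1.0]]
contact_force: [0.7, 0.1, 0.2]
grip_width: 0.499
```

```bash
python3 - <<'E'
from h import *
snap("wrist","w3")
go(.4640,.154,.14,175.5)
E
```

```text
t 7.9 pos [0.6401 0.0455 0.1635] yaw 175.4 w 0.501 F [-0.  -0.4  0.7]
MOVE [184.3  94.1  22.6] [ 0.1  0.4 -0.1]
```

View pics/w3.png

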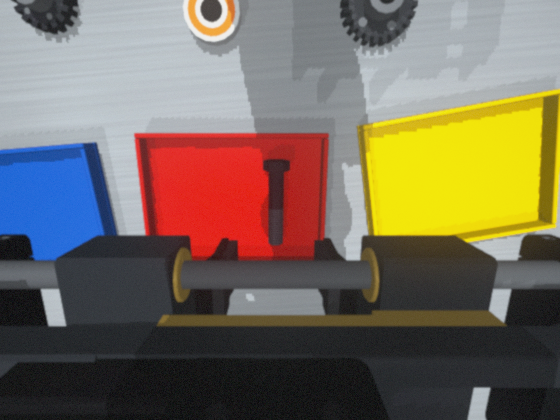

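Request:
servo_tool(plan="40 20 0 0 0 0;90 45 0 0 0 0;140 72 5 0 0 0;180 92 5 0 0 0;184 94 5 0 0 0;184 94 5 0 0 0;184 94 5 0 0 0", fingers=-0.5)

```text
t: 8.78
position: [0.4633, 0.1527, 0.1539]
eef_rot: [[-0.997, 0.081, 0.0], [0.081, 0.997, -0.001], [-0.0, -0.001, -1.0]]
contact_force: [0.8, 0.5, -0.3]
grip_width: 0.752
```

```bash
python3 - <<'E'
from h import *
s,f=snap("wrist","w4")
im=cv2.imread("pics/w4.png");cv2.imwrite("pics/w4c.png",cv2.resize(im[140:260,200:340],None,fx=5,fy=5,interpolation=cv2.INTER_CUBIC))
print(w2px(s,f,[.464,.154,.032]))
go(.4640,.154,.0155,175.5)
E
```

```text
(np.float64(277.2512051591444), np.float64(207.81305186157596))
t 8.82 pos [0.4633 0.1527 0.1539] yaw 175.3 w 0.752 F [-0.2 -0.7  0.3]
MOVE [ -0.6   1.4 138.4] [-0.   0.  -0.2]
```

View pics/w4c.png

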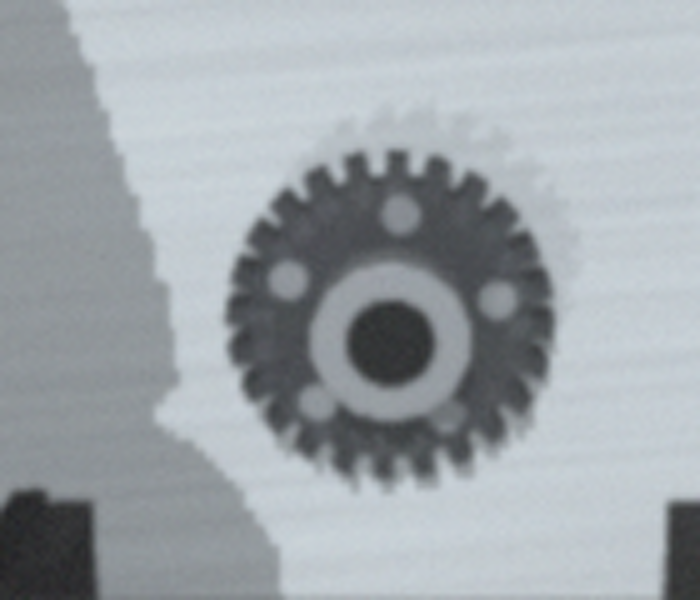

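Request:
servo_tool(plan="-0.6 1.5 45 0 0 0;-0.6 1.5 90 0 0 0;-0.6 1.5 120 0 0 0;-0.6 1.5 132 0 0 0;-0.6 1.5 137.5 0 0 0;-0.6 1.5 137.5 0 0 0;-0.6 1.5 137.5 0 0 0")

```text
t: 9.7
position: [0.464, 0.1556, 0.0177]
eef_rot: [[-0.997, 0.079, 0.002], [0.079, 0.997, 0.001], [-0.002, 0.001, -1.0]]
contact_force: [-0.4, 1.2, -0.2]
grip_width: 0.747
```

Request:
servo_tool(plan="0 0 0 0 0 0;0 0 0 0 0 0;0 0 0 0 0 0;0 0 0 0 0 0;0 0 0 0 0 0;0 0 0 0 0 0;0 0 0 0 0 0;0 0 0 0 0 0", fingers=1)

```text
t: 10.7
position: [0.463, 0.1551, 0.0166]
eef_rot: [[-0.997, 0.079, -0.0], [0.079, 0.997, -0.0], [0.0, -0.0, -1.0]]
contact_force: [-0.9, -0.8, 1.4]
grip_width: 0.358
```

Request:
servo_tool(plan="0 0 -8 0 0 0;0 0 -30 0 0 0;0 0 -60 0 0 0;0 0 -85 0 0 0;0 0 -90 0 0 0;0 0 -90 0 0 0")

```text
t: 11.45
position: [0.4626, 0.1552, 0.106]
eef_rot: [[-0.997, 0.079, -0.001], [0.079, 0.997, -0.0], [0.001, -0.0, -1.0]]
contact_force: [0.6, -0.1, -4.5]
grip_width: 0.361
```

```bash
python3 - <<'E'
from h import *
s,f=snap("wrist","w5")
go(.634,-.189,.105,180)
E
```

```text
t 11.5 pos [0.4622 0.1549 0.1055] yaw 175.4 w 0.36 F [ 0.9 -0.8 -4.3]
MOVE [-198.6 -329.2    0.4] [-0.  -0.1 -4.6]
```

View pics/w5.png

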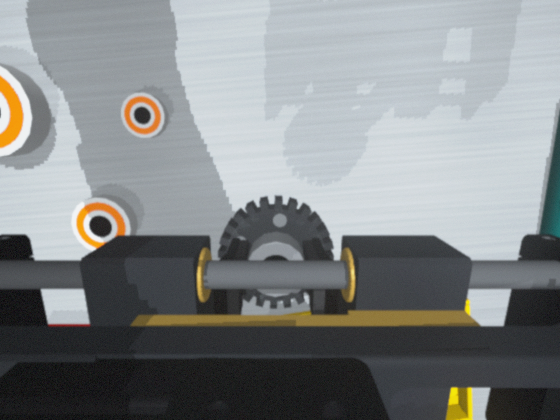

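Request:
servo_tool(plan="-15 -25 0 0 0 -0.5;-40 -65 0 0 0 -1;-65 -108 0 0 0 -2;-90 -150 0 0 0 -2.5;-115 -192 0 0 0 -3;-140 -233 0 0 0 -3.5;-165 -275 0 0 0 -4;-187 -310 0 0 0 -4.6;-198.6 -329 0 0 0 -4.6;-198.6 -329 0 0 0 -4.6;-198.6 -329 0 0 0 -4.6")

```text
t: 12.88
position: [0.634, -0.1868, 0.105]
eef_rot: [[-1.0, -0.002, -0.003], [-0.002, 1.0, 0.002], [0.003, 0.002, -1.0]]
contact_force: [0.8, 0.0, -4.5]
grip_width: 0.36
```

```bash
python3 - <<'E'
from h import *
go(.634,-.189,.022,180)
E
```

```text
t 12.88 pos [ 0.634  -0.1868  0.105 ] yaw -179.9 w 0.36 F [ 0.8  0.  -4.5]
MOVE [-0.2 -2.3 83. ] [ 0.1 -0.2  0.1]
```

Lower to just above the floor (expected contact with the tip at ~0.0215).

Request:
servo_tool(plan="0 -2 25 0 0 0;0 -2 50 0 0 0;0 -2 68 0 0 0;0 -2 76 0 0 0;0 -2 79 0 0 0;0 -2 79 0 0 0;0 -2 79 0 0 0")

```text
t: 13.75
position: [0.6355, -0.1907, 0.0285]
eef_rot: [[-1.0, -0.001, 0.002], [-0.001, 1.0, -0.0], [-0.002, -0.0, -1.0]]
contact_force: [0.1, -1.0, -4.1]
grip_width: 0.353
```

Request:
servo_tool(plan="0 0 2 0 0 0;0 0 4 0 0 0;0 0 4.5 0 0 0;0 0 4.5 0 0 0")

```text
t: 14.25
position: [0.6348, -0.1905, 0.023]
eef_rot: [[-1.0, -0.001, -0.0], [-0.001, 1.0, 0.0], [0.0, 0.0, -1.0]]
contact_force: [0.2, 0.6, -3.5]
grip_width: 0.356
```

Request:
servo_tool(plan="0 0 1 0 0 0;0 0 1.5 0 0 0;0 0 1.5 0 0 0;0 0 1.5 0 0 0")

```text
t: 14.75
position: [0.6349, -0.1905, 0.0217]
eef_rot: [[-1.0, -0.001, 0.0], [-0.001, 1.0, 0.0], [-0.0, 0.0, -1.0]]
contact_force: [-0.2, 0.4, -1.9]
grip_width: 0.359
```

Request:
servo_tool(plan="0 0 0.3 0 0 0;0 0 0.3 0 0 0;0 0 0.3 0 0 0;0 0 0.3 0 0 0;0 0 0.3 0 0 0", fingers=-0.1)

```text
t: 15.38
position: [0.635, -0.1905, 0.0213]
eef_rot: [[-1.0, -0.001, 0.0], [-0.001, 1.0, 0.0], [-0.0, 0.0, -1.0]]
contact_force: [0.7, -0.2, -0.1]
grip_width: 0.547
```

Request:
servo_tool(plan="0 0 -15 0 0 0;0 0 -45 0 0 0;0 0 -90 0 0 0;0 0 -130 0 0 0;0 0 -135 0 0 0")

```text
t: 16.0
position: [0.6372, -0.1915, 0.1615]
eef_rot: [[-1.0, -0.001, 0.008], [-0.001, 1.0, -0.002], [-0.008, -0.002, -1.0]]
contact_force: [0.2, 0.6, -0.2]
grip_width: 0.549
```

```bash
python3 - <<'E'
from h import *
s,f=snap("wrist","w6")
go(.4367,-.153,.15,175)
E
```

```text
t 16.05 pos [ 0.6364 -0.1911  0.1599] yaw -180.0 w 0.55 F [0.9 0.3 0.5]
MOVE [199.7  38.2   8.8] [-0.   0.3  5. ]
```

View pics/w6.png

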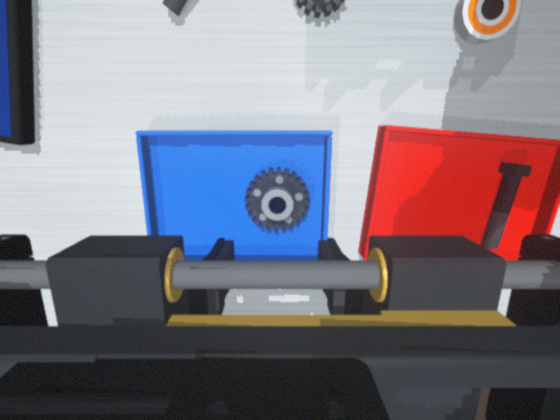

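Request:
servo_tool(plan="40 8 0 0 0 0;90 17 0 0 0 0;140 27 5 0 0 0;185 35 8 0 0 0;199.7 38 9 0 0 0;199.7 38 9 0 0 0;199.7 38 9 0 0 0", fingers=-0.5)

```text
t: 16.92
position: [0.4364, -0.1528, 0.1475]
eef_rot: [[-1.0, -0.001, 0.001], [-0.001, 1.0, -0.001], [-0.001, -0.001, -1.0]]
contact_force: [1.5, -0.3, -0.3]
grip_width: 0.747
```

```bash
python3 - <<'E'
from h import *
s,f=snap("wrist","w7")
im=cv2.imread("pics/w7.png");cv2.imwrite("pics/w7c.png",cv2.resize(im[120:260,100:380],None,fx=2.8,fy=2.8,interpolation=cv2.INTER_CUBIC))
print(w2px(s,f,[.4367,-.153,.032]))
go(.4367,-.153,.0165,180)
E
```

```text
(np.float64(275.6519510708524), np.float64(208.99849809907573))
t 16.98 pos [ 0.4364 -0.1529  0.1474] yaw -179.9 w 0.751 F [0.6 0.3 0.8]
MOVE [ -0.2  -0.  130.9] [-0.   0.   0.1]
```

View pics/w7c.png

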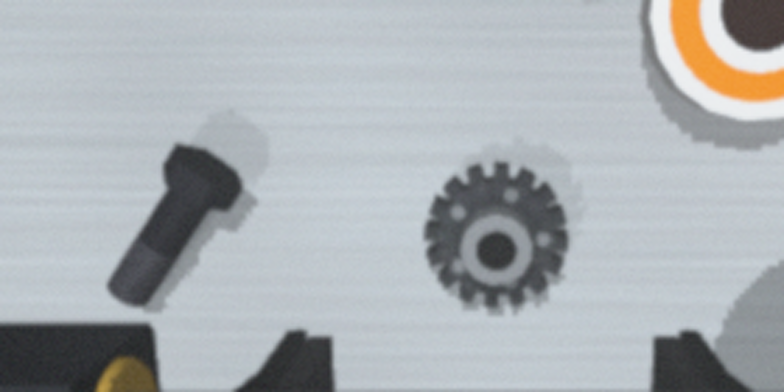

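Request:
servo_tool(plan="0 1 45 0 0 0;0 1 90 0 0 0;0 1 115 0 0 0;0 1 126 0 0 0;0 1 130.5 0 0 0;0 1 130.5 0 0 0;0 1 130.5 0 0 0")

```text
t: 17.85
position: [0.4361, -0.1518, 0.0177]
eef_rot: [[-1.0, -0.001, 0.002], [-0.001, 1.0, -0.0], [-0.002, -0.0, -1.0]]
contact_force: [-0.0, -0.4, -0.7]
grip_width: 0.749
```

Request:
servo_tool(plan="0 0 0 0 0 0;0 0 0 0 0 0;0 0 0 0 0 0;0 0 0 0 0 0;0 0 0 0 0 0;0 0 0 0 0 0;0 0 0 0 0 0;0 0 0 0 0 0", fingers=1)

```text
t: 18.85
position: [0.4351, -0.1516, 0.0167]
eef_rot: [[-1.0, -0.001, -0.0], [-0.001, 1.0, 0.0], [0.0, 0.0, -1.0]]
contact_force: [0.1, -0.1, 0.7]
grip_width: 0.275
```

Request:
servo_tool(plan="0 0 -8 0 0 0;0 0 -30 0 0 0;0 0 -60 0 0 0;0 0 -85 0 0 0;0 0 -90 0 0 0;0 0 -90 0 0 0")

```text
t: 19.6
position: [0.4348, -0.1515, 0.1064]
eef_rot: [[-1.0, -0.001, -0.0], [-0.001, 1.0, 0.0], [0.0, 0.0, -1.0]]
contact_force: [0.4, -0.1, -2.9]
grip_width: 0.275
```

```bash
python3 - <<'E'
from h import *
go(.634,-.276,.107,180)
s,f=load("w7")
P=lambda x,y,z:px2w(s,f,100+x/2.8-.3,120+y/2.8-.3,z)
h=P(212,165,.012);t=P(130,297,.009);d=(t-h)/np.linalg.norm(t-h);print(h,t,np.linalg.norm(t-h),np.degrees(np.arctan2(d[1],d[0])),h+d*.025)
E
```

```text
t 19.6 pos [ 0.4348 -0.1515  0.1064] yaw -179.9 w 0.275 F [ 0.4 -0.1 -2.9]
MOVE [-199.1 -124.7   -0.7] [ 0.  -0.   0.1]
[ 0.41086534 -0.25210888  0.012     ] [ 0.46048291 -0.28749839  0.009     ] 0.0610190118208358 -35.498195620774005 [ 0.43119407 -0.26660826  0.01077087]
```

Request:
servo_tool(plan="-20 -12 0 0 0 0;-55 -33 0 0 0 0;-95 -58 0 0 0 0;-135 -82 0 0 0 0;-170 -103 0 0 0 0;-192 -116 0 0 0 0;-199 -120 0 0 0 0;-199 -120 0 0 0 0;-199 -120 0 0 0 0")

```text
t: 20.72
position: [0.6332, -0.2708, 0.1063]
eef_rot: [[-1.0, -0.001, -0.001], [-0.001, 1.0, 0.001], [0.001, 0.001, -1.0]]
contact_force: [-0.6, 0.2, -1.9]
grip_width: 0.275
```

```bash
python3 - <<'E'
from h import *
go(.634,-.272,.022,180)
E
```

```text
t 20.73 pos [ 0.6332 -0.2708  0.1063] yaw -179.9 w 0.275 F [-0.6  0.2 -1.9]
MOVE [-0.9 -1.3 84.3] [ 0.1 -0.1  0.1]
```

Request:
servo_tool(plan="0 -1 25 0 0 0;0 -1 50 0 0 0;0 -1 68 0 0 0;0 -1 77 0 0 0;0 -1 81 0 0 0;0 -1 82.5 0 0 0;0 -1 83.5 0 0 0;0 -1 83.5 0 0 0;0 -1 83.5 0 0 0")

```text
t: 21.85
position: [0.6345, -0.2725, 0.0236]
eef_rot: [[-1.0, -0.001, 0.001], [-0.001, 1.0, -0.0], [-0.001, -0.0, -1.0]]
contact_force: [0.0, -0.1, -2.4]
grip_width: 0.274
```

Request:
servo_tool(plan="0 0 0.6 0 0 0;0 0 1.2 0 0 0;0 0 1.2 0 0 0")

```text
t: 22.22
position: [0.6342, -0.2724, 0.0219]
eef_rot: [[-1.0, -0.001, -0.0], [-0.001, 1.0, 0.0], [0.0, 0.0, -1.0]]
contact_force: [-0.7, 0.5, -2.7]
grip_width: 0.277
```

Request:
servo_tool(plan="0 0 0.4 0 0 0;0 0 0.6 0 0 0;0 0 0.6 0 0 0")

```text
t: 22.6
position: [0.6343, -0.2725, 0.0218]
eef_rot: [[-1.0, -0.001, 0.0], [-0.001, 1.0, 0.0], [-0.0, 0.0, -1.0]]
contact_force: [-1.8, 1.0, 0.1]
grip_width: 0.275
```

Request:
servo_tool(plan="0 0 0 0 0 0;0 0 0 0 0 0;0 0 0 0 0 0;0 0 0 0 0 0;0 0 0 0 0 0", fingers=0.1)

```text
t: 23.22
position: [0.6343, -0.2725, 0.0215]
eef_rot: [[-1.0, -0.001, 0.0], [-0.001, 1.0, 0.0], [-0.0, 0.0, -1.0]]
contact_force: [-1.3, 0.5, 0.3]
grip_width: 0.448
```

Request:
servo_tool(plan="0 0 -15 0 0 0;0 0 -45 0 0 0;0 0 -90 0 0 0;0 0 -130 0 0 0;0 0 -135 0 0 0")

```text
t: 23.85
position: [0.6364, -0.2739, 0.1619]
eef_rot: [[-1.0, -0.001, 0.008], [-0.001, 1.0, -0.003], [-0.008, -0.003, -1.0]]
contact_force: [0.1, -1.1, -0.5]
grip_width: 0.455
```

```bash
python3 - <<'E'
from h import *
s,f=snap("wrist","w8")
go(.4315,-.2665,.15,144.5)
E
```

```text
t 23.9 pos [ 0.6356 -0.2734  0.1602] yaw -180.0 w 0.451 F [-0.1  0.4  0.8]
MOVE [204.1   7.    9.1] [ 0.   0.3 35.5]
```

View pics/w8.png

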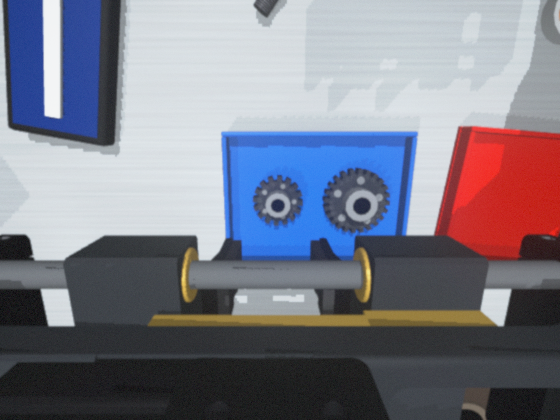

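Both gears are flat in the blue tray at (278,203) and (358,202). Next the short bolt; hover above it.

Request:
servo_tool(plan="30 1 0 0 0 5;70 3 0 0 0 12;110 4 5 0 0 20;150 5 8 0 0 28;190 6 9 0 0 34;204 7 9 0 0 35.5;204 7 9 0 0 35.5;204 7 9 0 0 35.5", fingers=-0.5)

```text
t: 24.9
position: [0.4317, -0.2654, 0.1476]
eef_rot: [[-0.816, 0.578, 0.001], [0.578, 0.816, -0.001], [-0.001, -0.0, -1.0]]
contact_force: [-1.1, 0.0, 0.7]
grip_width: 0.752
```

```bash
python3 - <<'E'
from h import *
s,f=snap("wrist","w9")
im=cv2.imread("pics/w9.png");cv2.imwrite("pics/w9c.png",cv2.resize(im[140:260,200:340],None,fx=5,fy=5,interpolation=cv2.INTER_CUBIC))
print(w2px(s,f,[.4312,-.2666,.0108]))
go(.4312,-.2666,.0045,144.5)
E
```

```text
(np.float64(274.4755404976396), np.float64(203.88898700458665))
t 24.95 pos [ 0.4316 -0.2654  0.1475] yaw 144.7 w 0.752 F [0.1 0.2 0.2]
MOVE [ -0.2  -1.1 143. ] [-0.   0.   0.2]
```

View pics/w9c.png

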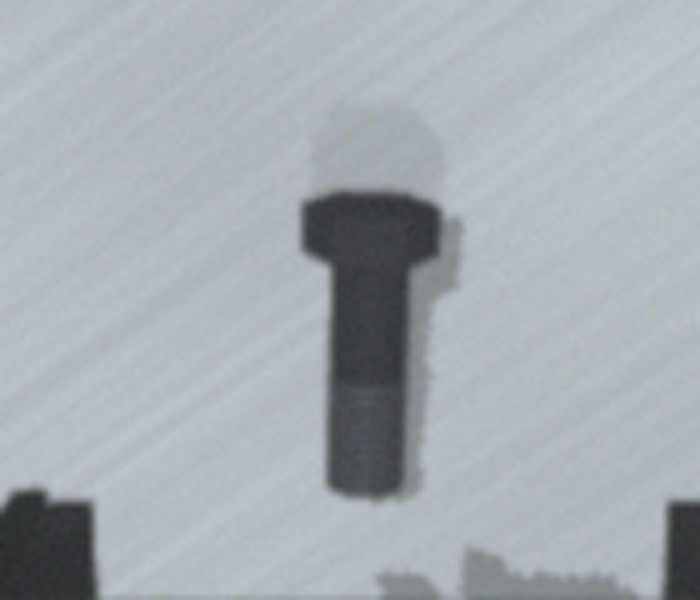

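Request:
servo_tool(plan="0 -1.4 45 0 0 0;0 -1.4 90 0 0 0;0 -1.4 120 0 0 0;0 -1.4 135 0 0 0;0 -1.4 142 0 0 0;0 -1.4 142.5 0 0 0;0 -1.4 142.5 0 0 0")

```text
t: 25.82
position: [0.4304, -0.2672, 0.0059]
eef_rot: [[-0.815, 0.58, 0.002], [0.58, 0.815, -0.001], [-0.002, 0.001, -1.0]]
contact_force: [-0.4, 0.4, 0.7]
grip_width: 0.75
```

Request:
servo_tool(plan="0 0 0 0 0 0;0 0 0 0 0 0;0 0 0 0 0 0;0 0 0 0 0 0;0 0 0 0 0 0;0 0 0 0 0 0;0 0 0 0 0 0;0 0 0 0 0 0;0 0 0 0 0 0", fingers=1)

```text
t: 26.95
position: [0.4295, -0.2668, 0.0049]
eef_rot: [[-0.815, 0.58, 0.0], [0.58, 0.815, 0.0], [-0.0, 0.0, -1.0]]
contact_force: [0.2, -0.6, -0.6]
grip_width: 0.174
```

Request:
servo_tool(plan="0 0 -8 0 0 0;0 0 -30 0 0 0;0 0 -60 0 0 0;0 0 -90 0 0 0;0 0 -100 0 0 0;0 0 -100 0 0 0")

```text
t: 27.7
position: [0.4297, -0.2668, 0.1052]
eef_rot: [[-0.815, 0.58, 0.001], [0.58, 0.815, 0.0], [-0.001, 0.001, -1.0]]
contact_force: [0.3, -0.9, -0.6]
grip_width: 0.172
```

```bash
python3 - <<'E'
from h import *
go(.632,-.043,.105,175.5)
E
```

```text
t 27.7 pos [ 0.4297 -0.2668  0.1052] yaw 144.6 w 0.172 F [ 0.3 -0.9 -0.6]
MOVE [-35.1 299.6   0.5] [  0.    0.1 -30.9]
```

Request:
servo_tool(plan="-2 20 0 0 0 -2;-7 60 0 0 0 -6;-12 100 0 0 0 -10;-17 140 0 0 0 -14;-22 180 0 0 0 -19;-27 222 0 0 0 -24;-31 262 0 0 0 -28;-34 290 0 0 0 -30.5;-35 299.6 0 0 0 -30.9;-35 299.6 0 0 0 -30.9;-35 299.6 0 0 0 -30.9")

```text
t: 29.08
position: [0.631, -0.0442, 0.1048]
eef_rot: [[-0.997, 0.081, -0.001], [0.081, 0.997, -0.001], [0.001, -0.001, -1.0]]
contact_force: [0.3, 0.0, -1.4]
grip_width: 0.173
```

```bash
python3 - <<'E'
from h import *
go(.632,-.043,.0103,175.5)
E
```

```text
t 29.07 pos [ 0.631  -0.0442  0.1048] yaw 175.4 w 0.173 F [ 0.3  0.  -1.4]
MOVE [-0.9  1.4 94.5] [-0.  -0.  -0.1]
```

Request:
servo_tool(plan="0 1 25 0 0 0;0 1 55 0 0 0;0 1 76 0 0 0;0 1 86 0 0 0;0 1 91 0 0 0;0 1 93 0 0 0;0 1 93 0 0 0;0 1 93 0 0 0")

```text
t: 30.08
position: [0.6323, -0.042, 0.0126]
eef_rot: [[-0.997, 0.079, 0.001], [0.079, 0.997, 0.0], [-0.001, 0.0, -1.0]]
contact_force: [0.3, -0.4, -0.7]
grip_width: 0.173
```

Request:
servo_tool(plan="0 0 0.6 0 0 0;0 0 1.2 0 0 0;0 0 1.2 0 0 0")

```text
t: 30.45
position: [0.6317, -0.042, 0.0107]
eef_rot: [[-0.997, 0.079, -0.0], [0.079, 0.997, 0.0], [0.0, 0.0, -1.0]]
contact_force: [-0.5, 0.4, -0.8]
grip_width: 0.173
```

Request:
servo_tool(plan="0 0 0.5 0 0 0;0 0 1 0 0 0;0 0 1 0 0 0")

```text
t: 30.82
position: [0.6318, -0.042, 0.01]
eef_rot: [[-0.997, 0.079, 0.0], [0.079, 0.997, 0.0], [-0.0, 0.0, -1.0]]
contact_force: [-0.4, -0.3, 0.7]
grip_width: 0.173
```

Request:
servo_tool(plan="0 0 0 0 0 0;0 0 0 0 0 0;0 0 0 0 0 0;0 0 0 0 0 0;0 0 0 0 0 0", fingers=0.1)

```text
t: 31.45
position: [0.6318, -0.042, 0.0098]
eef_rot: [[-0.997, 0.079, 0.0], [0.079, 0.997, 0.0], [-0.0, 0.0, -1.0]]
contact_force: [0.2, -0.4, 0.1]
grip_width: 0.446
```

Request:
servo_tool(plan="0 0 -15 0 0 0;0 0 -45 0 0 0;0 0 -90 0 0 0;0 0 -140 0 0 0;0 0 -150 0 0 0")

```text
t: 32.08
position: [0.6345, -0.0426, 0.1654]
eef_rot: [[-0.997, 0.08, 0.009], [0.08, 0.997, 0.0], [-0.009, 0.001, -1.0]]
contact_force: [-0.2, -0.4, 0.3]
grip_width: 0.452
```

```bash
python3 - <<'E'
from h import *
s,f=snap("wrist","w10")
go(.4595,.0012,.15,180)
E
```

```text
t 32.12 pos [ 0.6339 -0.0424  0.1646] yaw 175.4 w 0.452 F [1.  0.3 0.5]
MOVE [177.4  29.5  13.4] [ 0.   0.4 -4.6]
```

View pics/w10.png

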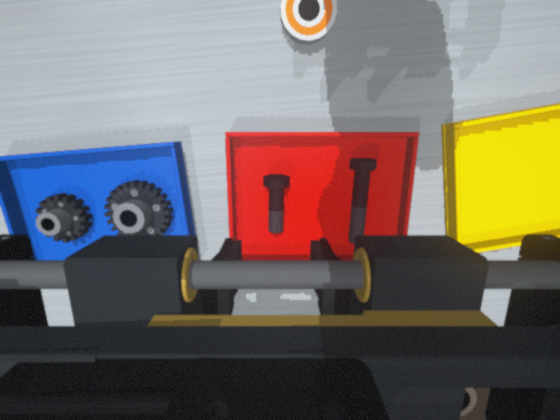

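Both bolts lie in the red tray at (276,205) and (361,200). Three bearings appear in the top view: (269,238) ≈ 50–52 mm, (248,274) ≈ 33 mm and (296,280) ≈ 72 mm. The first fits 52 mm; I'll hover and confirm in a crop.

Request:
servo_tool(plan="40 7 0 0 0 -1;85 14 5 0 0 -2;130 22 10 0 0 -3.5;165 27 13 0 0 -4.6;177 29.5 13 0 0 -4.6;177 29.5 13 0 0 -4.6;177 29.5 13 0 0 -4.6", fingers=-1)

```text
t: 33.0
position: [0.4589, 0.001, 0.147]
eef_rot: [[-1.0, -0.0, 0.001], [-0.0, 1.0, -0.0], [-0.001, -0.0, -1.0]]
contact_force: [0.1, 0.4, -0.0]
grip_width: 0.997
```

```bash
python3 - <<'E'
from h import *
s,f=snap("wrist","w11")
im=cv2.imread("pics/w11.png");cv2.imwrite("pics/w11c.png",cv2.resize(im[100:260,180:380],None,fx=4,fy=3.75,interpolation=cv2.INTER_CUBIC))
print(w2px(s,f,[.4595,.0012,.015]))
go(.4595,.0012,.0025,180)
E
```

```text
(np.float64(275.9545003562457), np.float64(205.38263254597024))
t 33.05 pos [0.4588 0.001  0.1469] yaw -180.0 w 0.996 F [0.8 0.6 0.8]
MOVE [ -0.6   0.3 144.4] [-0.  0.  0.]
```

View pics/w11c.png

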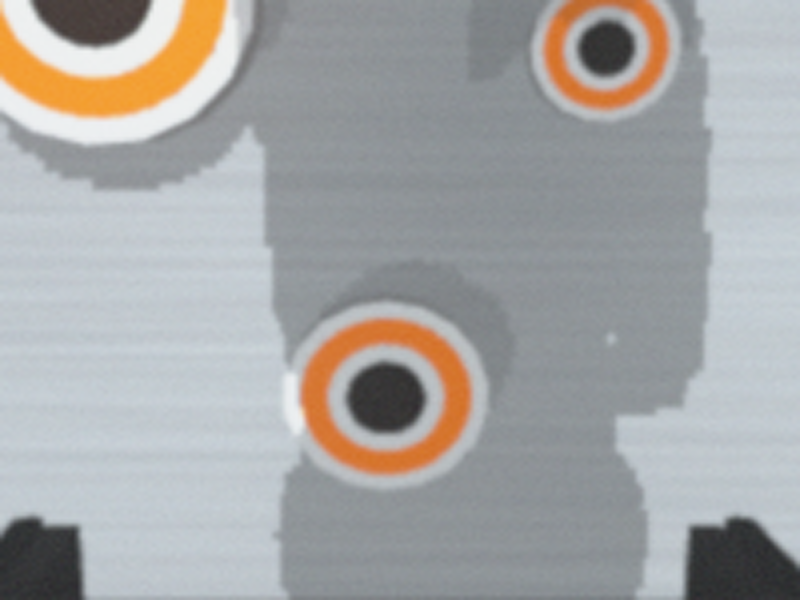

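Request:
servo_tool(plan="-0.6 0.3 45 0 0 0;-0.6 0.3 90 0 0 0;-0.6 0.3 120 0 0 0;-0.6 0.3 135 0 0 0;-0.6 0.3 142 0 0 0;-0.6 0.3 143.5 0 0 0;-0.6 0.3 143.5 0 0 0")

```text
t: 33.92
position: [0.4592, 0.0018, 0.0041]
eef_rot: [[-1.0, -0.001, 0.002], [-0.001, 1.0, 0.0], [-0.002, 0.0, -1.0]]
contact_force: [-0.2, -1.2, -0.5]
grip_width: 0.997
```

Request:
servo_tool(plan="0 0 0 0 0 0;0 0 0 0 0 0;0 0 0 0 0 0;0 0 0 0 0 0;0 0 0 0 0 0;0 0 0 0 0 0;0 0 0 0 0 0;0 0 0 0 0 0", fingers=1)

```text
t: 34.92
position: [0.4583, 0.0018, 0.0033]
eef_rot: [[-1.0, -0.001, 0.0], [-0.001, 1.0, 0.0], [-0.0, 0.0, -1.0]]
contact_force: [-0.2, -0.6, 0.5]
grip_width: 0.585
```

Request:
servo_tool(plan="0 0 -8 0 0 0;0 0 -30 0 0 0;0 0 -60 0 0 0;0 0 -90 0 0 0;0 0 -100 0 0 0;0 0 -100 0 0 0")

```text
t: 35.67
position: [0.4585, 0.0018, 0.1035]
eef_rot: [[-1.0, -0.001, 0.001], [-0.001, 1.0, 0.0], [-0.001, 0.0, -1.0]]
contact_force: [0.1, -0.1, -1.2]
grip_width: 0.586
```

```bash
python3 - <<'E'
from h import *
snap("wrist","w12")
go(.628,.234,.105,180)
E
```

```text
t 35.73 pos [0.4578 0.0017 0.1026] yaw -179.9 w 0.586 F [-0.4 -0.  -1.7]
MOVE [-170.4  232.1   -2.5] [ 0.  -0.   0.1]
```

View pics/w12.png

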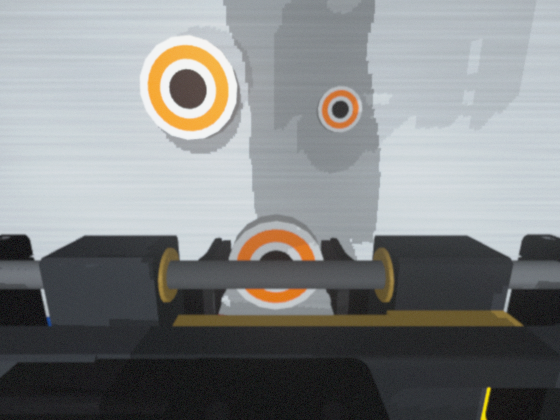

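Request:
servo_tool(plan="-12 16 0 0 0 0;-36 48 0 0 0 0;-62 84 0 0 0 0;-88 120 0 0 0 0;-114 155 0 0 0 0;-140 190 0 0 0 0;-160 218 0 0 0 0;-170 232 0 0 0 0;-170 232 0 0 0 0;-170 232 0 0 0 0")

```text
t: 36.98
position: [0.6274, 0.2333, 0.102]
eef_rot: [[-1.0, -0.001, -0.002], [-0.001, 1.0, -0.001], [0.002, -0.001, -1.0]]
contact_force: [-0.1, 0.6, -1.0]
grip_width: 0.586
```

```bash
python3 - <<'E'
from h import *
go(.628,.234,.0085,180)
E
```

```text
t 36.98 pos [0.6274 0.2333 0.102 ] yaw -180.0 w 0.586 F [-0.1  0.6 -1. ]
MOVE [-0.7  0.8 93.5] [-0.1 -0.1  0. ]
```

Request:
servo_tool(plan="0 0 25 0 0 0;0 0 55 0 0 0;0 0 75 0 0 0;0 0 85 0 0 0;0 0 90 0 0 0;0 0 91.5 0 0 0;0 0 91.5 0 0 0;0 0 91.5 0 0 0")

```text
t: 37.98
position: [0.6286, 0.2341, 0.0125]
eef_rot: [[-1.0, -0.001, 0.001], [-0.001, 1.0, 0.001], [-0.001, 0.001, -1.0]]
contact_force: [-1.4, -0.1, -0.9]
grip_width: 0.588
```

Request:
servo_tool(plan="0 0 0.6 0 0 0;0 0 1.2 0 0 0;0 0 1.8 0 0 0;0 0 1.8 0 0 0")

```text
t: 38.48
position: [0.628, 0.2338, 0.0099]
eef_rot: [[-1.0, -0.001, -0.0], [-0.001, 1.0, -0.0], [0.0, -0.0, -1.0]]
contact_force: [-0.6, 0.3, -1.2]
grip_width: 0.585
```

Request:
servo_tool(plan="0 0 0.6 0 0 0;0 0 1.2 0 0 0;0 0 1.6 0 0 0;0 0 1.6 0 0 0")

```text
t: 38.98
position: [0.6281, 0.2339, 0.0084]
eef_rot: [[-1.0, -0.001, -0.0], [-0.001, 1.0, 0.0], [0.0, 0.0, -1.0]]
contact_force: [-0.9, 0.1, -0.6]
grip_width: 0.585
```

Request:
servo_tool(plan="0 0 0.2 0 0 0;0 0 0.2 0 0 0;0 0 0.2 0 0 0;0 0 0.2 0 0 0;0 0 0.2 0 0 0", fingers=-0.6)

```text
t: 39.6
position: [0.6281, 0.2339, 0.0082]
eef_rot: [[-1.0, -0.001, 0.0], [-0.001, 1.0, 0.0], [-0.0, 0.0, -1.0]]
contact_force: [-0.5, -0.3, -0.7]
grip_width: 0.795
```

Request:
servo_tool(plan="0 0 -15 0 0 0;0 0 -45 0 0 0;0 0 -90 0 0 0;0 0 -140 0 0 0;0 0 -180 0 0 0;0 0 -180 0 0 0;0 0 -180 0 0 0")

```text
t: 40.48
position: [0.6279, 0.2338, 0.1884]
eef_rot: [[-1.0, -0.001, 0.0], [-0.001, 1.0, 0.0], [-0.0, 0.0, -1.0]]
contact_force: [-0.3, -0.2, -0.7]
grip_width: 0.797
```

```bash
python3 - <<'E'
from h import *
snap("wrist","w13")
go(.45,.4,.25,180)
E
```

```text
t 40.52 pos [0.6274 0.2337 0.1874] yaw -180.0 w 0.803 F [ 0.5  0.  -1.1]
MOVE [177.3 166.5 -62.4] [-0.  -0.1  0. ]
```

View pics/w13.png

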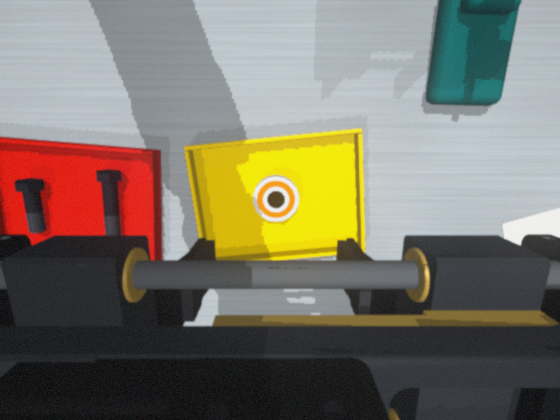

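```bash
python3 - <<'E'
from h import *
snap("top","topF"); snap("scene","sceneF")
im=cv2.imread("pics/topF.png"); im2=cv2.imread("pics/sceneF.png")
a=cv2.resize(im[130:300,60:480],None,fx=1.9,fy=1.75,interpolation=cv2.INTER_CUBIC);b=cv2.resize(im2[140:360,140:440],(420,300),interpolation=cv2.INTER_CUBIC)
b=cv2.copyMakeBorder(b,0,0,0,a.shape[1]-420,cv2.BORDER_CONSTANT)
cv2.imwrite("pics/F.png",np.vstack([a,b]))
E
```

```text
(no output)
```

View pics/F.png

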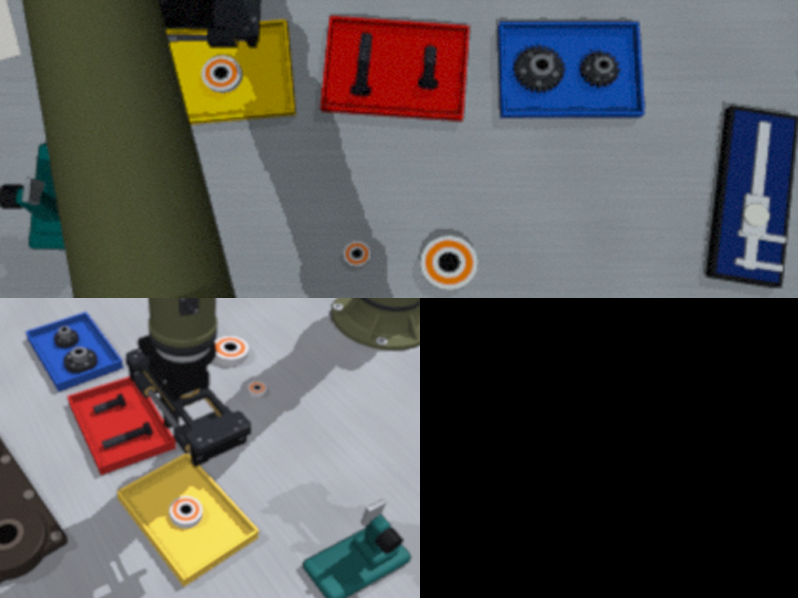

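All five parts lie flat in their trays, clear of the walls and of each other. The stand and the case have not moved, so I'm handing in.

```bash
python3 - <<'E'
from h import *
print(ticket.sign_off())
E
```

```text
the job is handed in; nothing more can be done
None
```

I sorted all five parts and handed the job in at about 41 s on the robot's clock, well inside the 118 s limit. The sign-off itself gives no verdict.

- **Blue tray:** both gears, gripped by their hubs, set down hub up.
- **Red tray:** both bolts, gripped by their shanks at the balance point.
- **Yellow tray:** the 52 mm bearing. Of the three on the bench, two measured about 33 mm and 72 mm. The one I took measured about 50 mm in the images and about 51 mm in the jaws.

**Releases:** I opened the fingers only at floor height. The wrist force clearly showed floor contact for the long bolt and both gears. The signal was weak for the short bolt and the bearing, so there I relied mainly on the expected tip height, with less than about 1 mm to spare.

**Last checks:** The final top, scene and wrist pictures show every part flat in its tray, released and clear of the walls and of the other parts. The stand and the case look unmoved by eye; I did not measure their positions. No check failed or disagreed.

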